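# Index the bench magnifier over the specimen jar

## Task

The bench magnifier is locked in its middle hole by a spring index pin. Draw the pin by its red knob, swing the arm until the lens is over the white specimen jar with the black cap that stands beside it (not over the black film pot), and let the pin drop fully home in the hole on that side, so that the arm is locked there. The side holes are only roughly where they are said to be, so feel for the hole and never force the arm hard against the pin or press the pin down hard on the rail; leave the jar, the pot and everything else standing where they are.

Things in the scene. Friction and masses are not known exactly. Their poses are not given: they have to be found in the camera images.
- swivel_base: Grey cast base of the magnifier, fixed to the table. Origin on the table top, under the vertical axis on which the arm swings. Its own -x axis points from there to the middle index hole, its +x axis to where the lens stands at the start, halfway between jar and pot. A curved index quadrant on its -x side, 95 to 125 mm from the axis, carries a silver rail and two brass shoes.
- middle_hole (a point): Mouth of the middle index hole, 110 mm from the axis, in the silver rail (top at z = 40 mm). By 24 degrees each side the rail goes over into a brass shoe (top 0.5 mm lower) with one side hole and 10 degrees of plain brass after it. Shoes are clamped by eye: a side hole is anywhere from 30 to 50 degrees of swing off the middle. Holes are 11 mm long along the arc, the round-tipped pin 8 mm thick.
- magnifier: The swinging part of the magnifier with arm, lens and pin; this origin is the same point as the base's (on the table, under the swing axis) and does not move.
- swing (a joint): Swing of the arm about the vertical axis, rad: 0 = locked in the middle hole, positive = counterclockwise from above (lens to the base's +y side, knob to its -y side). Stops at +-1.0. Turning it takes about 1.5 N at the knob with the pin held up, about 3 N with the pin riding on the rail, and it stays where it is left. With the pin home it has about 0.014 rad of play either way.
- pin (a joint): Draw of the index pin, m: 0 = fully home in a hole, 0.010 = tip resting on the rail (0.0095 on a shoe), 0.016 = fully drawn. A spring pushes it down, 4 N at home rising to 8 N fully drawn, damped (about 15 N per m/s). Released over a hole it snaps home by itself, elsewhere it settles on the rail and rides there. Pin and holes must not be loaded beyond about 18 N, sideways or downwards.
- pin_knob (a point): Centre of the red fluted knob on top of the index pin, 110 mm from the swing axis: round, axis vertical, 22 mm in diameter, 29 mm tall (z = 68 to 97 mm with the pin home; this point at z = 83 mm). Below it a steel boss 25 mm across up to z = 66 mm, on the arm's flat bar, 22 mm wide, top at z = 58 mm, running to the swing axis. It swings with the arm and rises with the pin.
- lens_center (a point): Centre of the black-rimmed round lens, 99 mm across, at z = 118 mm, 140 mm from the swing axis on the side opposite to the knob.
- jar_center (a point): Centre, half-way up, of the specimen jar: white, with a black cap, 48 mm across, 74 mm tall, standing loose on the table about 140 mm from the swing axis and about 40 degrees to one side of the lens; which side changes.
- pot_center (a point): Centre, half-way up, of the film pot: black with a grey lid, 34 mm across, 51 mm tall, standing loose about 40 degrees to the lens's other side.
Not all that is in view belongs to the job. Leave any blue or orange look-alike of the part that bears jar_center alone.

How it is judged:
On the way, in this order (a step that is already met when the one before it is completed fails the run):
1. the pin has been drawn clear of the middle hole (value of joint pin above 0.0085 m), for 0.1 s.
2. the arm has swung well towards the jar with the pin out of the holes (horizontal distance between lens_center and jar_center below 0.07 m and value of joint pin above 0.006 m), for 0.1 s.
At the end, for the whole second after the job is handed in: the lens is over the specimen jar (centres within 40 mm, seen from above), the pin is fully home in the hole on that side (drawn less than 2 mm) and the arm is at rest (horizontal distance between lens_center and jar_center below 0.04 m and value of joint pin below 0.002 m and velocity of joint swing between -0.03 and 0.03 rad/s); the robot touches nothing.
It fails at once if the pin is forced against its hole or rail with more than 20 N (contact force between magnifier and swivel_base above 20 N).
It fails at once if the specimen jar is pushed more than 10 mm or tipped (distance of jar_center from where it was at the start of the episode above 0.01 m or angle between jar_center's own z axis and vertical above 0.3 rad).
It fails at once if the film pot is pushed more than 10 mm or tipped (distance of pot_center from where it was at the start of the episode above 0.01 m or angle between pot_center's own z axis and vertical above 0.3 rad).
It also fails if it takes over 42 s, if anything falls off the work surface, if the arm or the gripper's body presses on something with over 40 N, if the wrist force passes 120 N, or if a joint passes its speed limit or range.

## Robot

A 6-joint arm with a two-finger parallel gripper is mounted at the origin on a cart in front of the work surface, level with it; the furniture and walls round the work are solid. World frame = base frame: x ahead of the robot, y to its left, z up, the work surface at z = 0. Lengths are in m, angles in rad, forces in N, time in s.
With the tool pointing down it reaches from about 0.375 to 0.9 m from the base axis. Payload 3.1 kg.
Tool frame: the origin (TCP) lies on the centre line of the jaws, within the pads' length; the fingertips stand 19 mm ahead of it and the grasp point (between the pads) is the TCP; z points along the fingers, y is the line along which they close (so a half turn about z gives the same grasp; the last joint's range is limited). The gripper opens to 85 mm and grips with 20 to 120 N. Pads are 22 mm wide; open, the fingers measure 114 mm over their backs; the gripper's body (76 mm by 85 mm) begins 54 mm behind the grasp point. The pads swing forward as they close: fully open they stand 13 mm farther back than shut.
Start: joints at [-1.431, 0.527, 1.433, -0, 1.181, -0.178], TCP at [0.196, -0.593, 0.25] pointing down, gripper open.
Joint ranges: [-3.08, 3.08], [-0.75, 2.2], [0.22, 2.44], [-1.43, 4.57], [0, 2.65], [-2.85, 2.85]. Speed limits (rad/s): [2.79, 2.79, 3.14, 3.14, 3.14, 3.14].

## Interface

Orientations are given as a unit quaternion [x, y, z, w].
In Python, from station import manip gives the robot as it stands.
- The arm moves only by the tool servo_tool, never from a script. Its argument "rows" is a list that holds one entry, the list of rows, each a list of 7 numbers: the turn, a rotation vector about the tool's x, y, z in degrees, then the shift along the tool's x, y, z in m, then the gripper command: -1 is shut, 1 is fully open, values between are in proportion. In form: [[[wx, wy, wz, tx, ty, tz, jaw], ...]]. A call has 1 to 8 rows; each row shifts and turns the commanded pose from where the row before left it, along the tool's axes as they then stand; what a row does not reach is not made up. A row lasts 1/12 s, in which the tool goes at most 41.7 mm and 7.16 degrees, less where a joint would pass 70% of its speed; a pose out of reach is approached as far as the arm can. A call is refused whole if a number of a shift passes 0.0417 or a number of a turn 7.16, either way. A call with a gripper value outside its range is refused whole. The fingers move at their own pace and stop on an object; "squeeze" is the grip in N (left out, the last holds). Time passes only in rows, so rows that do not move let the fingers close. It gives the time, the measured TCP pose, the force, the opening and the grip force at its end, in the units of the state.
- manip.sense(): the state, without advancing time (a new reading comes with each control period).
- manip.snapshot(name): name is "side" or "top" or "wrist"; returns the picture (384x512x3 uint8, blue, green, red); there is no depth.
- manip.camera_info(name): a dict with "K" (3x3 intrinsics, pixels), "camera_from_world" (4x4, takes a point from world to camera coordinates). Camera axes: x right, y down, z forward; pixel columns grow to the right and rows downward; lengths in m; the calibration is good to about 2 mm. A picture is of the moment at which its call begins: read the wrist's pose just before it. camera_info takes no time and is no camera call; for the wrist camera it gives the pose at the moment of the call.
- manip.sign_off(): hands the job in; it is judged then, once.
The state is a dict: "t": time; "q": joint angles; "qd": joint speeds; "tau": joint torques, N m; "tcp_pos": TCP position; "tool_rot": TCP orientation; "force": force on the tool from outside, world axes, zero at the start; "ft_torque": the same for the moment, N m; "finger_gap": opening from 0.0 (shut) to 1.0 (fully open); "gripper_force": force on a finger pad.
Only numpy, scipy, OpenCV 4.12 (cv2) and the standard library are available. Lean on these libraries where they do the work, as an engineer would, in place of code of your own. Each camera call takes 0.05 s, during which the arm holds its last target. There are 200 camera calls.

## Working session

There is one attempt and no reset: what is moved stays moved. The work goes in short steps, Python scripts to look and compute and a tool call to move; the robot and the scene stay as the last step left them, time stands still between calls to the robot, and variables do not carry over. Pictures are saved under pics/ and viewed, at most 10 in all, crops included, and the job is handed in when it is done.

Besides the shell and the picture viewer there is one more tool, called as name(argument=value, ...) on one line, values as JSON. servo_tool: Moves the arm, as the interface text tells. Its arguments: {"type":"object","properties":{"rows":{"type":"array","items":{"type":"array","items":{"type":"array","items":{"type":"number"}}}},"squeeze":{"type":"number"}},"required":["rows"]}

```bash
mkdir -p pics; cat > h.py <<'E'
import numpy as np,cv2
from station import manip
def ray(name,u,v,z):
    c=manip.camera_info(name);T=np.array(c["camera_from_world"]);K=np.array(c["K"])
    R=T[:3,:3];o=-R.T@T[:3,3];d=R.T@np.linalg.inv(K)@[u,v,1]
    return o+d*(z-o[2])/d[2]
def pix(name,p):
    c=manip.camera_info(name);T=np.array(c["camera_from_world"]);q=np.array(c["K"])@(T[:3,:3]@p+T[:3,3]);return q[:2]/q[2]
E
python3 - <<'E'
from h import *
for n in("top","side"): cv2.imwrite(f"pics/{n}0.png",cv2.resize(manip.snapshot(n),(800,600)))
s=manip.sense();print(s)
E
```

```text
{'t': 0.1, 'q': array([-1.43046414e+00,  5.28417073e-01,  1.43378649e+00, -7.86673165e-06,
        1.18139000e+00, -1.78457083e-01]), 'qd': array([-9.01587833e-04, -7.37048453e-04, -2.35330178e-03, -3.49034996e-04,
       -6.91183848e-05,  3.53926997e-04]), 'tau': array([-2.66986365e-05, -4.43304992e+01, -1.78585768e+01, -2.80014692e-04,
        3.85096107e-03, -9.67618348e-06]), 'tcp_pos': array([ 0.19585029, -0.59287776,  0.24940056]), 'tool_rot': array([ 9.87322817e-01,  1.58721941e-01,  1.54332333e-05, -1.00034264e-03]), 'force': array([-0.30399847, -0.48494263, -0.06749922]), 'ft_torque': array([0.01599206, 0.02256928, 0.01125718]), 'gripper_force': 0.0, 'finger_gap': 0.9971592143651643}
```

View pics/top0.png

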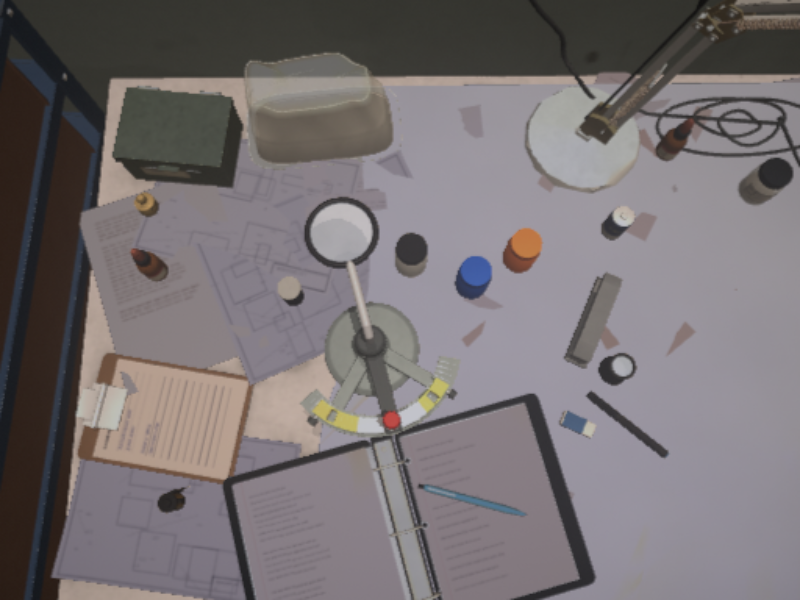

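View pics/side0.png

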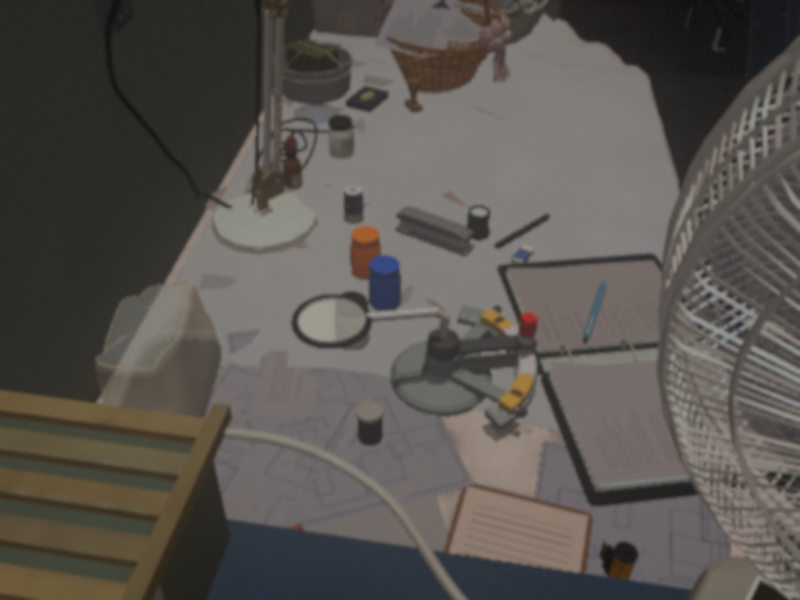

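The top view shows the knob at (392,421), axis head (370,342), lens (342,232), jar cap (411,245) and pot (289,287), in 800-px coordinates. The side view shows the jar behind the lens and the pot in front of it.

```bash
python3 - <<'E'
from h import *
f=.64
for n,u,v,z in[("knob",392,420,.097),("axis",370,342,.08),("lens",342,232,.118),("jar",411,245,.074),("pot",289,285,.051)]:
    print(n,ray("top",u*f,v*f,z).round(4))
for n,u,v,z in[("knob",528,318,.097),("lens",332,320,.118),("pot",370,410,.051)]:
    print("side",n,ray("side",u*f,v*f,z).round(4))
print(np.array(manip.camera_info("top")["camera_from_world"]).round(3))
im=manip.snapshot("top")
cv2.imwrite("pics/c1.png",cv2.resize(im[120:290,175:315],None,fx=4.9,fy=3.5*1.4*.7,interpolation=cv2.INTER_CUBIC)[:600])
cv2.imwrite("pics/c1.png",cv2.resize(im[120:290,175:315],(494,600),interpolation=cv2.INTER_CUBIC))
E
```

```text
knob [ 0.4762 -0.0056  0.097 ]
axis [0.5789 0.023  0.08  ]
lens [0.7186 0.0587 0.118 ]
jar [ 0.7144 -0.0326  0.074 ]
pot [0.6648 0.1366 0.051 ]
side knob [0.4786 0.0039 0.097 ]
side lens [0.7176 0.064  0.118 ]
side pot [0.66   0.1424 0.051 ]
[[-0.006 -1.    -0.002 -0.005]
 [-0.972  0.006 -0.234  0.638]
 [ 0.234  0.001 -0.972  0.864]
 [ 0.     0.     0.     1.   ]]
```

View pics/c1.png

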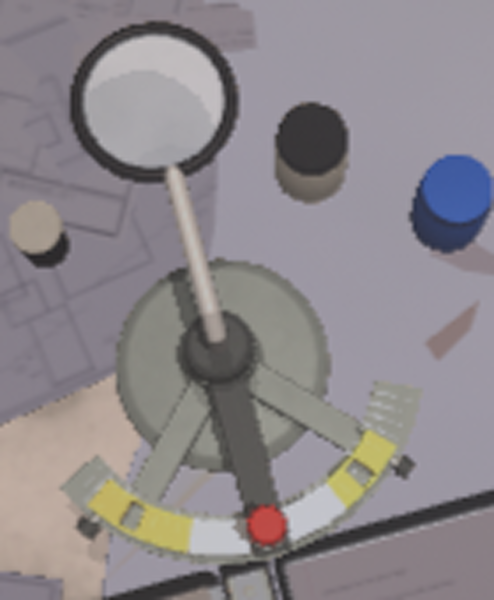

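The crop shows both side holes: left (132,515), right (358,468). The jar is on the image's right (world -y), so the lens swings clockwise and the knob goes to the left (world +y) hole. I'm moving over the knob now.

servo_tool(rows=[[[0,0,0,0.0225,-0.0236,0,0],[0,0,0,0.0225,-0.0236,0,0],[0,0,0,0.0225,-0.0236,0,0],[0,0,0,0.0225,-0.0236,0,0],[0,0,0,0.0225,-0.0236,0,0],[0,0,0,0.0225,-0.0236,0,0],[0,0,0,0.0225,-0.0236,0,0],[0,0,0,0.0225,-0.0236,0,0]]], squeeze=30)

```text
t: 0.82
tcp_pos: [0.308, -0.3561, 0.2502]
tool_rot: [0.987, 0.158, -0.0, -0.0]
force: [0.7, -0.6, 0.4]
finger_gap: 0.502
gripper_force: 0.0
```

servo_tool(rows=[[[0,0,0,0.0225,-0.0236,0,0],[0,0,0,0.0225,-0.0236,0,0],[0,0,0,0.0225,-0.0236,0,0],[0,0,0,0.0225,-0.0236,0,0],[0,0,0,0.0225,-0.0236,0,0],[0,0,0,0.0225,-0.0236,0,0],[0,0,0,0.0225,-0.0236,0,0],[0,0,0,0.0225,-0.0236,0,0]]])

```text
t: 1.48
tcp_pos: [0.4197, -0.1205, 0.2503]
tool_rot: [0.987, 0.159, -0.0, -0.0]
force: [0.4, -0.7, 0.9]
finger_gap: 0.5
gripper_force: 0.0
```

servo_tool(rows=[[[0,0,0,0.0225,-0.0236,0,0],[0,0,0,0.0225,-0.0236,0,0],[0,0,0,0.0225,-0.0236,0,0],[0,0,1.6,0.0225,-0.0236,0,0],[0,0,1.6,0,0,0,0],[0,0,0,0,0,0,0],[0,0,0,0,0,0,0]]])

```text
t: 2.07
tcp_pos: [0.475, -0.0039, 0.2501]
tool_rot: [0.991, 0.132, -0.0, 0.0]
force: [-0.5, 0.3, -0.2]
finger_gap: 0.505
gripper_force: 0.0
```

```bash
python3 - <<'E'
from h import *
s=manip.sense();print(s["t"],s["tcp_pos"],s["tool_rot"],s["q"],s["force"],s["finger_gap"])
im=manip.snapshot("wrist");cv2.imwrite("pics/w1.png",cv2.resize(im,(800,600)))
c=manip.camera_info("wrist");np.save("w1.npy",np.array(c["camera_from_world"]));np.save("K.npy",c["K"])
for p in[(.477,-.004,.097),(.583,.0242,.08),(.718,.06,.118)]:print(pix("wrist",np.array(p))/.64)
E
```

```text
2.0667 [ 0.47501016 -0.00393075  0.25008964] [ 9.91248627e-01  1.32007567e-01 -4.02214236e-04  2.49962163e-05] [-2.43920927e-01  3.27408087e-01  1.79764804e+00 -4.02173114e-04
  1.01726633e+00  1.06229892e+00] [-0.51689122  0.25303392 -0.19417109] 0.5053322776023277
[397.28942776 273.45863418]
[398.04305976  63.37850999]
[ 400.34119018 -363.69209884]
```

View pics/w1.png

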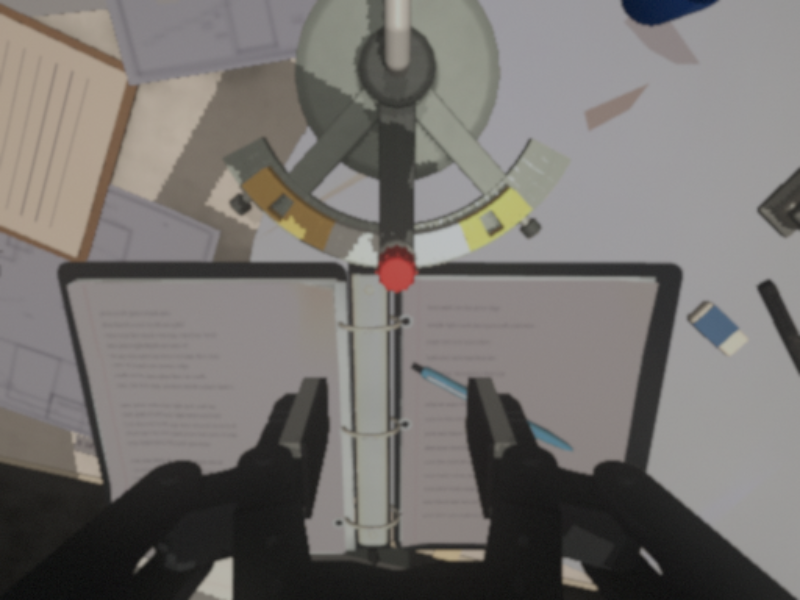

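The wrist view shows the knob at (397,270), axis head (397,66), left hole (281,208) and right hole (491,222).

```bash
python3 - <<'E'
from h import *
f=.64
k=ray("wrist",397*f,269*f,.097);print("knob",k.round(4),ray("wrist",397*f,269*f,.090).round(4))
a=np.array([.583,.0242,0])
d=np.array([np.cos(np.radians(14.9)),np.sin(np.radians(14.9)),0])
for z in(.06,.08):print("axis",ray("wrist",397*f,66*f,z).round(4))
ax=k+.11*d;print("axis from knob",ax.round(4))
for n,pt in[("L wrist",ray("wrist",281*f,208*f,.0395)),("R wrist",ray("wrist",491*f,222*f,.0395)),("L top",ray("top",212.4,265.9,.0395)),("R top",ray("top",276.4,252.6,.0395)),("jar top",ray("top",411*f,245*f,.074))]:
    v=pt-ax;t=np.degrees(np.arctan2(v[1],v[0]));print(n,pt.round(4),np.hypot(v[0],v[1]).round(4),((t-14.9-(0 if'jar'in n else 180)+540)%360-180).round(2))
E
```

```text
knob [ 0.4795 -0.0032  0.097 ] [ 0.4776 -0.0037  0.09  ]
axis [0.5836 0.0249 0.06  ]
axis [0.5816 0.0244 0.08  ]
axis from knob [0.5858 0.0251 0.097 ]
L wrist [0.4841 0.0762 0.0395] 0.1137 -41.58
R wrist [ 0.511  -0.0586  0.0395] 0.1123 33.35
L top [0.4864 0.0754 0.0395] 0.1114 -41.74
R top [ 0.5134 -0.0593  0.0395] 0.1112 34.51
jar top [ 0.7144 -0.0326  0.074 ] 0.141 -39.08
```

servo_tool(rows=[[[0,0,0,0.002,0,0.03,0],[0,0,0,0.002,0,0.03,0],[0,0,0,0,0,0.03,0],[0,0,0,0,0,0.03,0],[0,0,0,0,0,0.02,0],[0,0,0,0,0,0.018,0],[0,0,0,0,0,0,0],[0,0,0,0,0,0,0]]])

```text
t: 2.78
tcp_pos: [0.4785, -0.0041, 0.0918]
tool_rot: [0.991, 0.13, -0.001, -0.0]
force: [0.1, -0.1, -0.1]
finger_gap: 0.5
gripper_force: 0.0
```

servo_tool(rows=[[[0,0,0,0,0,0,-0.2],[0,0,0,0,0,0,-0.3],[0,0,0,0,0,0,-0.4],[0,0,0,0,0,0,-0.5],[0,0,0,0,0,0,-0.6],[0,0,0,0,0,0,-0.7],[0,0,0,0,0,0,-0.7],[0,0,0,0,0,0,-0.7]]])

```text
t: 3.45
tcp_pos: [0.4797, -0.0034, 0.0935]
tool_rot: [0.991, 0.131, 0.001, 0.001]
force: [-1.5, -0.1, 5.6]
finger_gap: 0.243
gripper_force: 29.1
```

servo_tool(rows=[[[0,0,0,0,0,-0.002,-0.7],[0,0,0,0,0,-0.002,-0.7],[0,0,0,0,0,-0.002,-0.7],[0,0,0,0,0,-0.002,-0.7],[0,0,0,0,0,-0.002,-0.7],[0,0,0,0,0,-0.002,-0.7],[0,0,0,0,0,-0.002,-0.7],[0,0,0,0,0,0,-0.7]]], squeeze=35)

```text
t: 4.12
tcp_pos: [0.4798, -0.0033, 0.1066]
tool_rot: [0.991, 0.131, 0.001, 0.0]
force: [3.5, -0.9, -6.2]
finger_gap: 0.242
gripper_force: 34.5
```

servo_tool(rows=[[[0,0,0,0,0,-0.0015,-0.7],[0,0,0,0,0,0,-0.7],[0,0,1,2e-05,-0.0019,0,-0.7],[0,0,1,2e-05,-0.0019,0,-0.7],[0,0,1,2e-05,-0.0019,0,-0.7],[0,0,1,2e-05,-0.0019,0,-0.7],[0,0,1,2e-05,-0.0019,0,-0.7],[0,0,0,0,0,0,-0.7]]])

```text
t: 4.78
tcp_pos: [0.4775, 0.0065, 0.1079]
tool_rot: [0.996, 0.087, 0.001, 0.0]
force: [5.6, 0.0, -8.7]
finger_gap: 0.241
gripper_force: 34.5
```

```bash
cat > st.py <<'E'
from h import *
s=manip.sense();p=s["tcp_pos"];v=p-[.5850,.0249,0]
from scipy.spatial.transform import Rotation as R
x=R.from_quat(s["tool_rot"]).as_matrix()[:,0]
print("t",s["t"],p.round(4),"F",s["force"].round(2),"r",np.hypot(v[0],v[1]).round(4),"swing",((np.degrees(np.arctan2(v[1],v[0]))+360)%360-194.9).round(2),"toolx",np.degrees(np.arctan2(x[1],x[0])).round(2),"gap",s["finger_gap"].round(3),s["gripper_force"].round(1))
E
python3 st.py; python3 - <<'E'
from h import *
im=manip.snapshot("wrist");cv2.imwrite("pics/w2.png",cv2.resize(im,(800,600)))
E
```

```text
Traceback (most recent call last):
  File "st.py", line 5, in <module>
    print("t",s["t"],p.round(4),"F",s["force"].round(2),"r",np.hypot(v[0],v[1]).round(4),"swing",((np.degrees(np.arctan2(v[1],v[0]))+360)%360-194.9).round(2),"toolx",np.degrees(np.arctan2(x[1],x[0])).round(2),"gap",s["finger_gap"].round(3),s["gripper_force"].round(1))
                                                                                                                                                                                                                       ^^^^^^^^^^^^^^^^^^^^^
AttributeError: 'float' object has no attribute 'round'
```

View pics/w2.png

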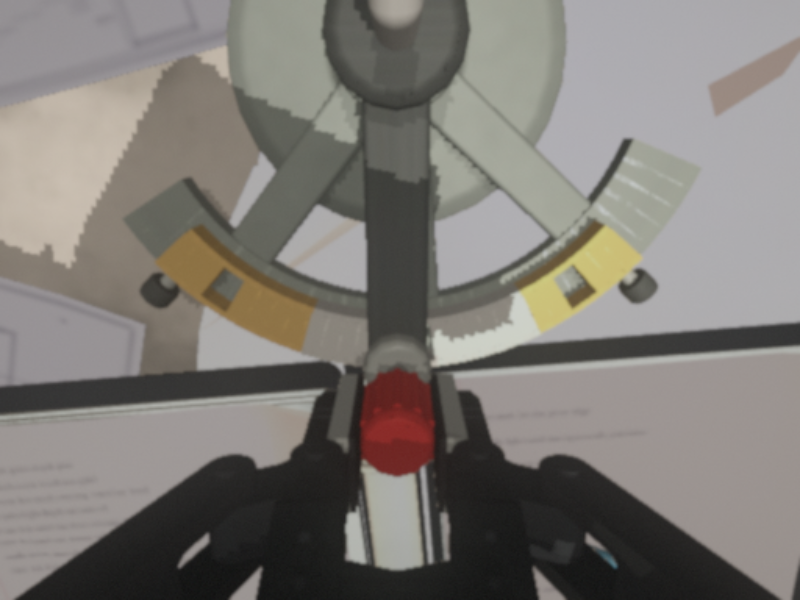

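The arm is swinging, with the knob held at (397,420) and the target hole at (222,288).

```bash
sed -i 's/s\["finger_gap"\].round(3),s\["gripper_force"\].round(1)/s["finger_gap"],s["gripper_force"]/' st.py; python3 st.py; python3 - <<'E'
from h import *
f=.64;ax=np.array([.585,.0249,0])
for n,u,v in(("L",222,288),("R",575,286)):
    p=ray("wrist",u*f,v*f,.0395);w=p-ax;print(n,p.round(4),np.hypot(w[0],w[1]).round(4),(np.degrees(np.arctan2(w[1],w[0]))%360-194.9).round(2))
E
```

```text
t 4.8333 [0.4775 0.0065 0.1079] F [ 5.56  0.09 -9.02] r 0.1091 swing -5.17 toolx 9.99 gap 0.23966177434933006 34.5523790968582
L [0.4858 0.0779 0.0395] 0.1125 -43.04
R [ 0.5107 -0.0586  0.0395] 0.1118 33.44
```

servo_tool(rows=[[[0,0,2,0.0006,-0.0038,0,-0.7],[0,0,2,7e-05,-0.0038,0,-0.7],[0,0,2,7e-05,-0.0038,0,-0.7],[0,0,2,7e-05,-0.0038,0,-0.7],[0,0,2,7e-05,-0.0038,0,-0.7],[0,0,2,7e-05,-0.0038,0,-0.7],[0,0,2,7e-05,-0.0038,0,-0.7],[0,0,2,7e-05,-0.0038,0,-0.7]]])

```text
t: 5.5
tcp_pos: [0.4764, 0.0364, 0.1078]
tool_rot: [0.999, -0.053, -0.0, 0.0]
force: [3.7, -2.3, -7.6]
finger_gap: 0.24
gripper_force: 34.6
```

```bash
python3 st.py
```

```text
t 5.5 [0.4764 0.0364 0.1078] F [ 3.66 -2.3  -7.57] r 0.1092 swing -20.94 toolx -6.06 gap 0.2399484885885639 34.602562095969915
```

servo_tool(rows=[[[0,0,2,0.0003,-0.0038,0,-0.7],[0,0,2,7e-05,-0.0038,0,-0.7],[0,0,2,7e-05,-0.0038,0,-0.7],[0,0,2,7e-05,-0.0038,0,-0.7],[0,0,2,7e-05,-0.0038,0,-0.7],[0,0,2,7e-05,-0.0038,0,-0.7],[0,0,2,7e-05,-0.0038,0,-0.7],[0,0,2,7e-05,-0.0038,0,-0.7]]])

```text
t: 6.17
tcp_pos: [0.4836, 0.0654, 0.1076]
tool_rot: [0.982, -0.191, -0.001, 0.001]
force: [3.6, -5.1, -7.9]
finger_gap: 0.241
gripper_force: 34.6
```

servo_tool(rows=[[[0,0,0,0,0,0,-0.7],[0,0,0,0,0,0,-0.7]]])

```text
t: 6.33
tcp_pos: [0.4837, 0.0658, 0.1077]
tool_rot: [0.982, -0.19, -0.0, 0.0]
force: [4.3, -2.5, -8.8]
finger_gap: 0.237
gripper_force: 34.6
```

```bash
python3 st.py;python3 - <<'E'
from h import *
im=manip.snapshot("wrist");cv2.imwrite("pics/w3.png",cv2.resize(im,(800,600)))
E
```

```text
t 6.3333 [0.4837 0.0658 0.1077] F [ 4.3  -2.47 -8.78] r 0.1092 swing -36.91 toolx -21.93 gap 0.23678107736096426 34.593498688191175
```

View pics/w3.png

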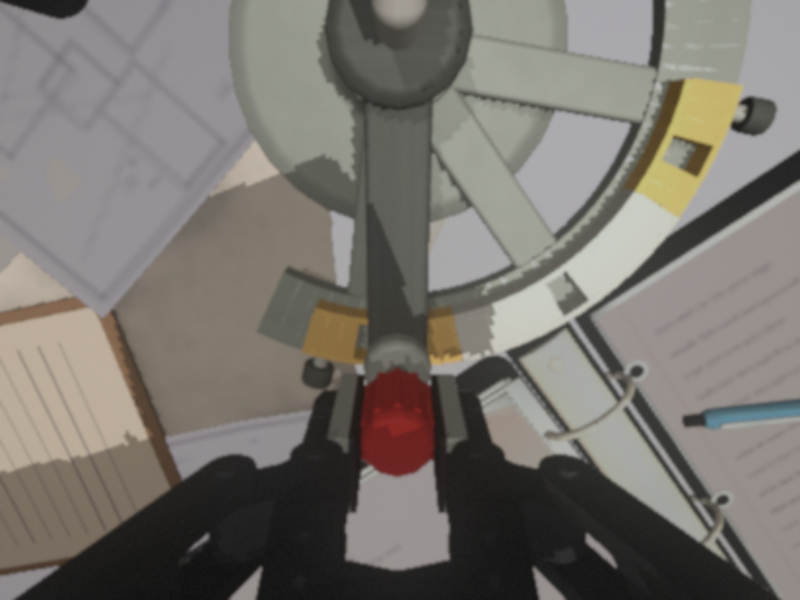

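The view shows the far (left) edge of the target hole at about (357,335), the rest hidden under the bar, and the middle hole at (567,293), which serves as an angle reference.

```bash
python3 - <<'E'
from h import *
f=.64
for ax in(np.array([.585,.0249,0]),np.array([.583,.0244,0])):
  for n,u,v in(("Ledge",357,337),("mid",567,293),("R",688,155)):
    p=ray("wrist",u*f,v*f,.04);w=p-ax;print(n,p.round(4),np.hypot(w[0],w[1]).round(4),(np.degrees(np.arctan2(w[1],w[0]))%360-194.9).round(2))
im=manip.snapshot("wrist");cv2.imwrite("pics/w4.png",cv2.resize(im[170:250,190:310],(800,533),interpolation=cv2.INTER_CUBIC))
E
```

```text
Ledge [0.4896 0.0807 0.04  ] 0.1105 -45.23
mid [ 0.4759 -0.0033  0.04  ] 0.1127 -0.39
R [ 0.5103 -0.0583  0.04  ] 0.1118 33.17
Ledge [0.4896 0.0807 0.04  ] 0.1091 -45.98
mid [ 0.4759 -0.0033  0.04  ] 0.1106 -0.38
R [ 0.5103 -0.0583  0.04  ] 0.1101 33.77
```

View pics/w4.png

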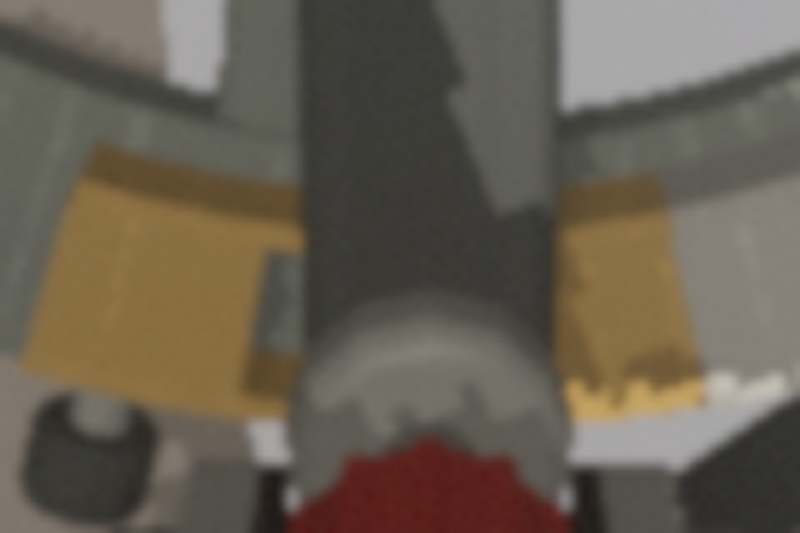

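servo_tool(rows=[[[0,0,1,2e-05,-0.0019,0,-0.7],[0,0,1,2e-05,-0.0019,0,-0.7],[0,0,1,2e-05,-0.0019,0,-0.7],[0,0,1,2e-05,-0.0019,0,-0.7],[0,0,1.1,2e-05,-0.0021,0,-0.7],[0,0,0,0,0,0,-0.7],[0,0,0,0,0,0.0015,-0.7],[0,0,0,0,0,0.0015,-0.7]]])

```text
t: 7.1
tcp_pos: [0.4877, 0.0745, 0.1047]
tool_rot: [0.972, -0.234, -0.0, 0.0]
force: [3.7, -4.3, -6.9]
finger_gap: 0.24
gripper_force: 34.7
```

```bash
python3 st.py
```

```text
t 7.1 [0.4877 0.0745 0.1047] F [ 3.73 -4.32 -6.88] r 0.1092 swing -41.92 toolx -27.03 gap 0.2398495519843535 34.74136231932789
```

servo_tool(rows=[[[0,0,0,0,0,0.0008,-0.7],[0,0,0,0,0,0.0008,-0.7],[0,0,0,0,0,0.0007,-0.7],[0,0,0,0,0,0.0007,-0.7],[0,0,0,0,0,0,-0.7]]])

```text
t: 7.52
tcp_pos: [0.4878, 0.0746, 0.1016]
tool_rot: [0.972, -0.234, -0.0, 0.0]
force: [2.3, -4.2, -7.2]
finger_gap: 0.234
gripper_force: 34.8
```

servo_tool(rows=[[[0,0,0,0,0,0.0007,-0.7],[0,0,0,0,0,0.0007,-0.7],[0,0,0,0,0,0.0007,-0.7],[0,0,0,0,0,0,-0.7]]])

```text
t: 7.85
tcp_pos: [0.4879, 0.0748, 0.0996]
tool_rot: [0.972, -0.234, -0.0, 0.0]
force: [1.0, -3.4, -6.1]
finger_gap: 0.236
gripper_force: 34.8
```

servo_tool(rows=[[[0,0,0,0,0,0.0007,-0.7],[0,0,0,0,0,0.0007,-0.7],[0,0,0,0,0,0.0007,-0.7],[0,0,0,0,0,0,-0.7]]])

```text
t: 8.18
tcp_pos: [0.4879, 0.0748, 0.0975]
tool_rot: [0.972, -0.234, -0.0, -0.0]
force: [0.2, -3.6, -6.5]
finger_gap: 0.24
gripper_force: 34.9
```

servo_tool(rows=[[[0,0,0,0,0,0,-0.45],[0,0,0,0,0,0,-0.3],[0,0,0,0,0,0,-0.2],[0,0,0,0,0,0,-0.2],[0,0,0,0,0,0,-0.2]]])

```text
t: 8.6
tcp_pos: [0.4882, 0.075, 0.0979]
tool_rot: [0.972, -0.234, 0.0, -0.0]
force: [0.1, -0.4, 0.3]
finger_gap: 0.402
gripper_force: 0.0
```

```bash
python3 st.py;python3 - <<'E'
from h import *
im=manip.snapshot("wrist");cv2.imwrite("pics/w5.png",cv2.resize(im[130:330,120:390],(800,592),interpolation=cv2.INTER_CUBIC))
E
```

```text
t 8.6 [0.4882 0.075  0.0979] F [ 0.11 -0.4   0.33] r 0.109 swing -42.25 toolx -27.02 gap 0.4019700865142188 0.0
```

View pics/w5.png

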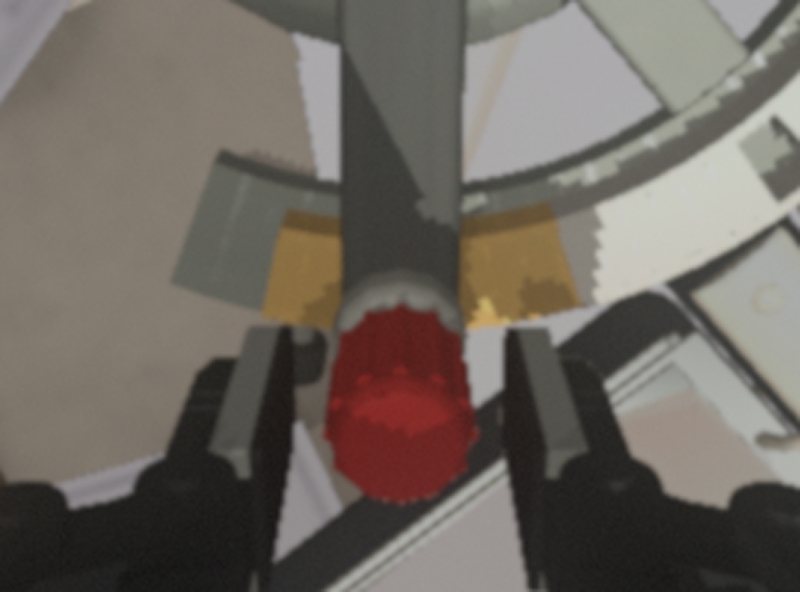

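The knob is seen between the opened jaws, centred at about (402,430) in the crop, and the hole is covered by the bar. I'm lifting off to the same relative pose as the first wrist picture, so the knob height can be compared.

servo_tool(rows=[[[0,0,0,0,0,-0.01,-0.2],[0,0,0,0,0,-0.02,-0.2],[0,0,0,0,0,-0.03,0],[0,0,0,-0.0047,0,-0.03,0],[0,0,0,0,0,-0.03,0],[0,0,0,0,0,-0.032,0],[0,0,0,0,0,0,0],[0,0,0,0,0,0,0]]])

```text
t: 9.32
tcp_pos: [0.485, 0.0769, 0.2521]
tool_rot: [0.972, -0.234, 0.003, -0.0]
force: [-0.8, 0.3, -0.0]
finger_gap: 0.503
gripper_force: 0.0
```

```bash
python3 st.py;python3 - <<'E'
from h import *
def red(im):
    h=cv2.cvtColor(im,cv2.COLOR_BGR2HSV);m=(((h[...,0]<8)|(h[...,0]>172))&(h[...,1]>140)&(h[...,2]>60)).astype(np.uint8)
    n,l,s,c=cv2.connectedComponentsWithStats(m);i=1+s[1:,4].argmax();return s[i],c[i].round(2)
a=cv2.resize(cv2.imread("pics/w1.png"),(512,384),interpolation=cv2.INTER_AREA);b=manip.snapshot("wrist")
print(red(a),red(b))
d=np.array([np.cos(np.radians(-27.3)),np.sin(np.radians(-27.3)),0]);ax=np.array([.585,.0249,0])
for dz in(0,.0095):
  print(dz,pix("wrist",ax-.1095*d+[0,0,.097+dz]),pix("wrist",ax-.1095*d+[0,0,.068+dz]))
t=manip.snapshot("top")
v=cv2.resize(np.hstack([a[120:240,200:320],b[120:240,200:320],t[130:250,180:300]]),(800,267),interpolation=cv2.INTER_CUBIC)
s=cv2.resize(manip.snapshot("side")[150:275,170:470],(800,333),interpolation=cv2.INTER_CUBIC)
cv2.imwrite("pics/f.png",np.vstack([v,s]))
E
```

```text
t 9.3167 [0.485  0.0769 0.2521] F [-0.82  0.33 -0.02] r 0.1127 swing -42.35 toolx -27.02 gap 0.502976349536847 0.0
(array([242, 160,  24,  27, 447], dtype=int32), array([253.45, 172.92])) (array([244, 161,  23,  27, 466], dtype=int32), array([254.7 , 173.68]))
0 [253.60932976 172.95266574] [253.62405796 164.89124161]
0.0095 [253.60387205 175.93992094] [253.61952496 167.37236166]
```

View pics/f.png

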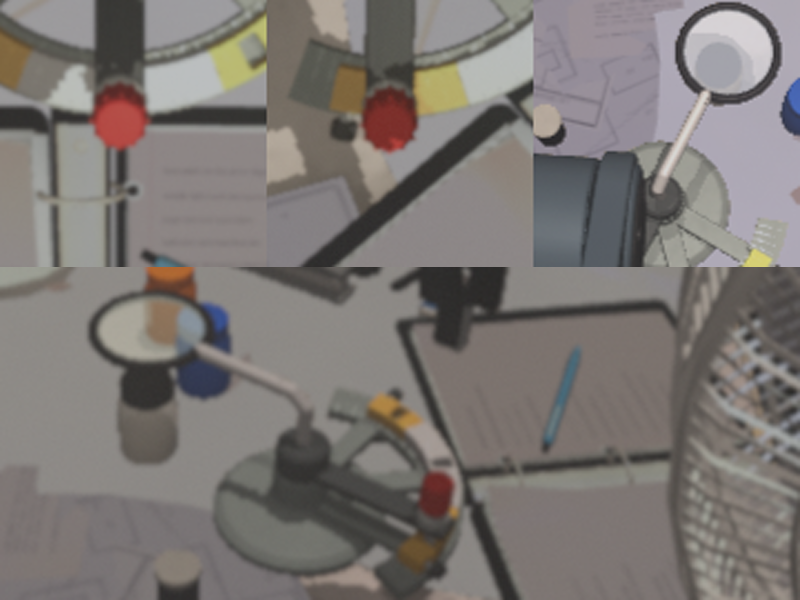

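```bash
python3 - <<'E'
from h import *
def red(im,x0,x1,y0,y1):
    h=cv2.cvtColor(im,cv2.COLOR_BGR2HSV);m=(((h[...,0]<8)|(h[...,0]>172))&(h[...,1]>120)&(h[...,2]>50)).astype(np.uint8)
    k=np.zeros_like(m);k[y0:y1,x0:x1]=1
    n,l,s,c=cv2.connectedComponentsWithStats(m*k);i=1+s[1:,4].argmax();return s[i],c[i].round(2)
a=cv2.resize(cv2.imread("pics/side0.png"),(512,384),interpolation=cv2.INTER_AREA);b=manip.snapshot("side")
print(red(a,310,360,180,240),red(b,310,360,200,270))
ax=np.array([.585,.0249,0])
for ang in(14.95,-27.2):
  t=np.radians(ang);d=np.array([np.cos(t),np.sin(t),0])
  for dz in(0,.0095):print(ang,dz,pix("side",ax-.1095*d+[0,0,.0825+dz]).round(1))
E
```

```text
(array([333, 200,  11,  15, 124], dtype=int32), array([337.6 , 206.62])) (array([328, 228,  11,  15, 133], dtype=int32), array([333.12, 234.75]))
14.95 0 [336.7 206.6]
14.95 0.0095 [337.3 203. ]
-27.2 0 [332.4 233.5]
-27.2 0.0095 [333.  229.8]
```

Both cameras agree that the pin is home.

```bash
python3 -c "
from station import manip
print(manip.sign_off())"
```

```text
the job is handed in; nothing more can be done
None
```

The job is handed in: the arm is swung about 42° with the lens over the white jar, and both cameras put the pin fully home in the hole on that side; no verdict came back.

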